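# Trim the fine speed of the bench conveyor under its guard

### The job

Set the bench conveyor's control box for the green cartons: swing the clear guard up and over, turn only the inner pointer knob (fine speed) until it points at the green dot, leaving the coarse ring around it as it stands, then shut the guard fully again. Do not press the red stop button or shift the cartons, tape roll and bin beside the box.

Things in the scene. Friction and masses are not known exactly. Their poses are not given: they have to be found in the camera images.
- console: Fixed grey control box, 220 mm (its x) by 330 mm (its y), flat dark top panel 88 mm above the table. Origin: centre of its underside; x points away from the robot, y left. The vertical dial axis is at x = 0, y = -50 mm; red stop button at x = -62, y = 122 mm; lamps 13 mm high at x = 20 and 65, y = 125 mm. Past world x = 0.74 m stands a fixed bench conveyor, 190 mm high with its cartons.
- guard (a joint): Clear plastic guard over the dial, a box open below: 150 mm (console x) by 175 mm (console y) by 80 mm high, walls 3 mm, 0.3 kg. It is hinged along its right lower edge (console -y side). 0 rad is shut (flat on the panel), it grows as the left side rises and swings over to the right; stop at 2.0 rad. Its stiff hinge (0.5 N m of friction) holds it at any angle. Opened to about 1.85 rad it is out of the way of a hand over the dial.
- guard_hinge (a point): Middle of the guard's hinge line, which runs along console x, at console y = -145 mm, 90 mm above the table.
- guard_bar (a point): Middle of the yellow pull bar of the guard: a round bar 10 mm thick and 100 mm long, along console x, 45 mm out from the guard's left wall. With the guard shut it is 220 mm to the left (console y) of the hinge line and 55 mm above it. It turns freely between fingers closed across it, so a hand pointing down can lead it all the way round.
- fine (a joint): Inner knob (fine speed): black pointer bar 14 mm wide, 60 mm long, with a pointed nose and a white line on top from the middle to the nose. Its bar spans from 26 to 62 mm above the panel; the round foot under it is 37 mm in diameter. Joint in rad, 0 when it points along console +x, grows clockwise seen from above, stops at -2.4 and 2.4; it stays where it is left (0.04 N m friction).
- fine_grip (a point): Point on the dial axis, 46 mm above the panel, in the middle of the fine knob's bar: where to pinch it across its 14 mm width. Its x axis points along the pointer to the nose, its z axis is up; it turns with the knob.
- fine_tip (a point): Top of the nose of the fine knob, 33 mm out from the dial axis and 62 mm above the panel. Its x axis points out along the pointer, y is across it.
- coarse (a joint): Outer knob (coarse speed): ribbed aluminium ring on the same axis, 90 mm in diameter, its flat top 20 mm above the panel, just under the fine knob. Joint in rad, 0 when its black line points along console +x, grows clockwise; it turns easily (0.05 N m). To be left as it is.
- coarse_line (a point): Outer end of the black index line on top of the coarse ring, 41 mm from the dial axis.
- green_dot: Green round sticker, 12 mm in diameter, 1 mm thick, on the panel 52 to 68 mm from the dial axis, on the far side of the dial either left or right: the setting for the green cartons. Origin at its centre.
- orange_dot: Orange sticker of the same size on the other side: the setting for another product.
- stop (a joint): Red mushroom stop button, 40 mm in diameter, its top 40 mm above the panel; 0 is out, grows when pressed (6 mm travel, spring of 6 to 15 N).
- carton_left: Loose cream and green carton, 80 x 80 x 90 mm, left of the box. Origin at the centre of its underside.
- carton_right: The same kind of carton, right of the box.
- tape_roll: Loose roll of brown tape lying flat, 110 mm in diameter, 48 mm high. Origin at the centre of its underside.
- parts_bin: Loose blue open bin, 120 x 170 x 60 mm. Origin at the centre of its underside.

How it is judged (in metres and radians):
On the way, in this order (a step that is already met when the one before it is completed fails the run):
1. the guard is swung open, to 1.2 rad or more (value of joint guard above 1.2 rad), for 0.2 s.
2. with the guard still open, the fine knob's pointer aims at the green dot (its line passes within 6 mm of the dot's centre) (value of joint guard above 1.2 rad and y of green_dot in the frame of fine_tip between -0.006 and 0.006 m and x of green_dot in the frame of fine_tip above 0 m), for 0.2 s.
At the end, for the whole second after the job is handed in: The guard is shut (within 0.05 rad) and at rest, the fine knob's pointer line passes within 6 mm of the green dot's centre with the nose towards it, and the coarse ring's line is within 4 mm (about 5.5 degrees) of where it was at the start (value of joint guard below 0.05 rad and velocity of joint guard below 0.05 rad/s and y of green_dot in the frame of fine_tip between -0.006 and 0.006 m and x of green_dot in the frame of fine_tip above 0 m and distance of coarse_line from where it was at the start of the episode below 0.004 m); the robot touches nothing.
It fails at once if the coarse ring is turned: its line moves more than 5 mm (7 degrees) (distance of coarse_line from where it was at the start of the episode above 0.005 m).
It fails at once if the red stop button is pressed more than 3 mm (value of joint stop above 0.003 m).
It fails at once if a carton, the tape roll or the bin is shifted more than 20 mm (distance of any of carton_left, carton_right, tape_roll, parts_bin from where it was at the start of the episode above 0.02 m).
It also fails if it takes over 72 s, if anything falls off the work surface, if the arm or the gripper's body presses on something with over 40 N, if the wrist force passes 120 N, or if a joint passes its speed limit or range.

### The arm

A 6-joint arm with a two-finger parallel gripper is mounted at the origin on the work surface. World frame = base frame: x ahead of the robot, y to its left, z up, the work surface at z = 0. Lengths are in mm, angles in rad, forces in N, time in s.
With the tool pointing down it reaches from about 350 to 975 mm from the base axis. Payload 7.1 kg.
Tool frame: the origin (TCP) lies midway between the tips of the shut fingers; the grasp point (between the pads) lies pinch_z behind it (pinch_z is the distance from the TCP to the grasp point, in mm); z points along the fingers, y is the line along which they close (so a half turn about z gives the same grasp; the last joint's range is limited). The gripper opens to 88 mm and grips with 3 to 60 N. Pads are 20 mm wide; open, the fingers measure 115 mm over their backs; the gripper's body (75 mm by 178 mm) begins 61 mm behind the grasp point.
Start: joints at [1.176, 0.423, 1.63, -0, 1.089, -0.019], TCP at [229.353, 581.379, 222.675] pointing down, gripper open.
Joint ranges: [-3, 3], [-0.9, 2.11], [0.09, 2.58], [-1.31, 4.45], [0.11, 2.69], [-2.54, 2.54]. Speed limits (rad/s): [2.39, 2.39, 3.01, 3.14, 3.14, 3.14].

### API

Orientations are given as a rotation vector (axis times angle).
In Python, from workcell import get_obs, get_image, close_job, pinch_z gives the robot as it stands.
- The arm moves only by the tool jog_arm, never from a script. Its argument "commands" is a list of rows, each a list of 3 entries, a list of its own where there are three numbers: the gripper command: -1 is shut, 1 is fully open, values between are in proportion, then the shift along the tool's x, y, z as a fraction of full scale, then the turn, a rotation vector about the tool's x, y, z as a fraction of full scale. In form: [[gripper, [tx, ty, tz], [rx, ry, rz]], ...]. A call has 1 to 10 rows; each row shifts and turns the commanded pose from where the row before left it, along the tool's axes as they then stand; what a row does not reach is not made up. Full scale, the value 1, is 0.1 m for a shift and 45 degrees for a turn. A row lasts 1/10 s, in which the tool goes at most 50 mm and 8.59 degrees, less where a joint would pass 70% of its speed; a pose out of reach is approached as far as the arm can. A call with a number of a shift or a turn outside -1 to 1 is refused whole. A call with a gripper value outside its range is refused whole. The fingers move at their own pace and stop on an object; the grip force is fixed at half the most. Time passes only in rows, so rows that do not move let the fingers close. It gives the time, the measured TCP pose, the force, the opening and the grip force at its end, in the units of the state.
- get_obs(): the state, without advancing time (a new reading comes with each control period).
- get_image(name): name is "side" or "top" or "wrist"; returns a dict with "image" (420x560x3 uint8, blue, green, red), "z_map" (420x560 float32, mm along the optical axis (not along the pixel's ray), 0 where there is no reading), "intrinsics" (3x3 intrinsics, pixels), "k1" (the pictures are not rectified: a ray, as slopes to the right and down, at radius r is drawn at 1 + k1 r^2 times it, then the intrinsics apply), "eye" and "orientation" of the camera in the world; the wrist camera has in their place "mount" (4x4, takes a point from camera to tool coordinates, whose origin is the TCP and whose axes are the flange's). Camera axes: x right, y down, z forward; pixel columns grow to the right and rows downward; lengths in mm; the calibration is good to about 2 mm. A picture is of the moment at which its call begins: read the wrist's pose just before it.
- close_job(): hands the job in; it is judged then, once.
The state is a dict: "t": time; "qpos": joint angles; "qvel": joint speeds; "joint_torque": joint torques, N m; "ee_pos": TCP position; "orientation": TCP orientation; "ft_force": force on the tool from outside, world axes, zero at the start; "moment": the same for the moment, N m; "width": finger opening in mm; "grasp_force": force on a finger pad.
Only numpy, scipy, OpenCV 4.12 (cv2) and the standard library are available. Lean on these libraries where they do the work, as an engineer would, in place of code of your own. Each camera call takes 0.05 s, during which the arm holds its last target. There are 200 camera calls.

## Working session

There is one attempt and no reset: what is moved stays moved. The work goes in short steps, Python scripts to look and compute and a tool call to move; the robot and the scene stay as the last step left them, time stands still between calls to the robot, and variables do not carry over. Pictures are saved under pics/ and viewed, at most 10 in all, crops included, and the job is handed in when it is done.

Besides the shell and the picture viewer there is one more tool, called after "Emit:" by a JSON object that holds its "name" and its "arguments". jog_arm: Moves the arm, as the interface text tells. Its arguments: {"type":"object","properties":{"commands":{"type":"array","items":{"type":"array"}}},"required":["commands"]}

```bash
ls; mkdir -p pics; cat > h.py <<'E'
import numpy as np, cv2
from scipy.spatial.transform import Rotation as R
from workcell import get_obs, get_image, close_job, pinch_z
def pose():
    o=get_obs(); return np.array(o['ee_pos'],float), R.from_rotvec(o['orientation']).as_matrix(), o
def cam(name):
    p,Rm,_=pose(); d=get_image(name)
    if name=='wrist':
        M=np.array(d['mount']); d['C']=p+Rm@M[:3,3]; d['R']=Rm@M[:3,:3]
    else:
        d['C']=np.array(d['eye'],float); o=np.array(d['orientation'],float)
        d['R']=R.from_rotvec(o).as_matrix() if o.size==3 else o.reshape(3,3)
    return d
def slopes(d,uv):
    K=np.array(d['intrinsics'],float); uv=np.atleast_2d(uv).astype(float)
    return cv2.undistortPoints(uv.reshape(-1,1,2),K,np.array([d['k1'],0,0,0],float)).reshape(-1,2)
def rays(d,uv):
    s=slopes(d,uv); return np.c_[s,np.ones(len(s))]@d['R'].T
def onplane(d,uv,z):
    r=rays(d,uv); return d['C']+r*((z-d['C'][2])/r[:,2])[:,None]
def proj(d,P):
    q=(np.atleast_2d(P)-d['C'])@d['R']; s=q[:,:2]/q[:,2:]; s=s*(1+d['k1']*(s**2).sum(1))[:,None]
    K=np.array(d['intrinsics'],float); return s*[K[0,0],K[1,1]]+[K[0,2],K[1,2]]
E
python3 - <<'E'
from h import *
print(pinch_z if not callable(pinch_z) else pinch_z())
p,Rm,o=pose(); print(o); print(Rm.round(2))
for n in('top','side','wrist'):
    d=cam(n); cv2.imwrite(f'pics/{n}0.png',d['image']); print(n,d['C'],d['R'].round(3).tolist(),d['intrinsics'],d['k1'])
    if n=='wrist': print(d['mount'])
    np.savez(f'{n}0.npz',img=d['image'],z=d['z_map'],C=d['C'],R=d['R'],K=d['intrinsics'],k1=d['k1'])
E
```

```text
pics
18.700000000000003
{'t': 0.0, 'qpos': array([ 1.17601358e+00,  4.23839865e-01,  1.63068847e+00,  1.45012794e-05,
        1.08860100e+00, -1.90081438e-02]), 'qvel': array([-1.12761789e-03, -1.38179446e-03, -2.10067203e-04, -1.03745847e-04,
        2.91701344e-05,  1.05131329e-03]), 'joint_torque': array([ 4.94503201e-04, -5.44606805e+01, -2.73666716e+01,  6.42888411e-02,
        2.26614217e-02, -1.03220518e-04]), 'ee_pos': array([229.1328876 , 580.88286668, 221.90291225]), 'orientation': array([-5.86747517e-01, -3.08597860e+00,  2.35793420e-03]), 'ft_force': array([-0.29771305,  0.86482522,  0.44719653]), 'moment': array([-0.07062337, -0.04062334,  0.01774638]), 'grasp_force': 0.0, 'width': 87.6273230255971}
[[-0.93  0.37 -0.  ]
 [ 0.37  0.93 -0.  ]
 [ 0.   -0.   -1.  ]]
top [ 317.32366642  -39.91513923 1542.26423055] [[-0.014, -0.993, 0.119], [-1.0, 0.017, 0.018], [-0.019, -0.119, -0.993]] [[509.1304397    0.         280.64548534]
 [  0.         509.1304397  215.03093053]
 [  0.           0.           1.        ]] -0.14150395484825704
side [ -93.27846063 -614.69623293  861.4956483 ] [[0.736, -0.45, 0.505], [-0.677, -0.5, 0.541], [0.01, -0.74, -0.673]] [[408.37557215   0.         275.50639432]
 [  0.         408.37557215 221.26496301]
 [  0.           0.           1.        ]] -0.10083035832779279
wrist [161.01932433 608.5754557  384.79445929] [[0.367, 0.896, 0.248], [0.93, -0.354, -0.099], [-0.001, 0.267, -0.964]] [[332.69926984   0.         272.54763752]
 [  0.         332.69926984 206.12455182]
 [  0.           0.           1.        ]] -0.07676990340300908
[[-3.12616391e-04 -9.63667501e-01 -2.67104569e-01  7.35352360e+01]
 [ 9.99999934e-01 -3.50124561e-04  9.27999488e-05  4.71077446e-01]
 [-1.82948165e-04 -2.67104522e-01  9.63667547e-01 -1.62832345e+02]
 [ 0.00000000e+00  0.00000000e+00  0.00000000e+00  1.00000000e+00]]
```

View pics/top0.png

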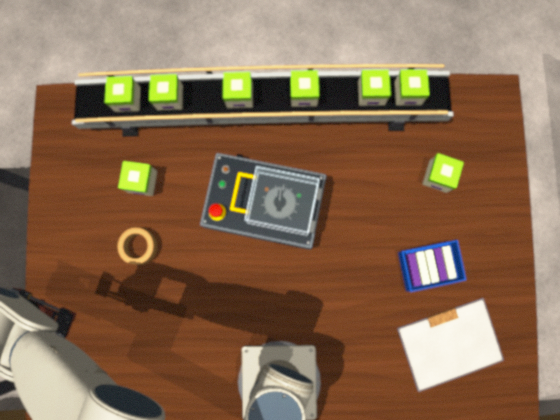

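View pics/side0.png

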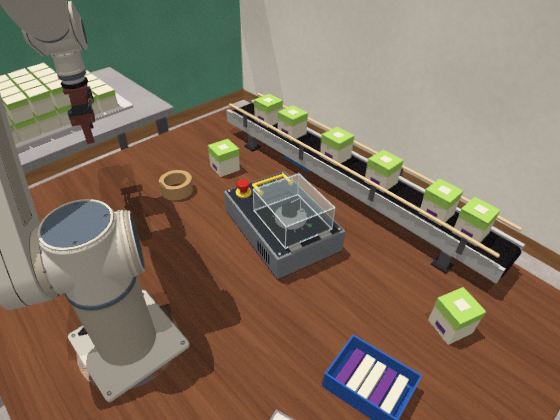

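The top view shows the console with its panel corners near (217,154), (326,173), (313,247) and (201,226). The red button is at (217,212), the yellow bar at (241,193), the green dot at about (298,196) and the orange dot at about (266,189). The tape roll and a carton stand to the left at about (136,245) and (137,178).

```bash
cat > m.py <<'E'
from h import *
d=cam('top'); im=d['image']; hsv=cv2.cvtColor(im,cv2.COLOR_BGR2HSV)
roi=np.zeros(im.shape[:2],np.uint8); roi[148:255,195:335]=255
def blobs(lo,hi,name,z,n=3):
    m=cv2.inRange(hsv,np.array(lo),np.array(hi))&roi
    k,_,s,c=cv2.connectedComponentsWithStats(m)
    for i in sorted(range(1,k),key=lambda i:-s[i,4])[:n]:
        print(name,s[i,4],c[i].round(1),onplane(d,c[i],z)[0].round(1))
    return m
blobs((0,180,120),(5,255,255),'red',128)
y=blobs((22,150,120),(33,255,255),'yellow',145)
blobs((40,60,60),(85,255,255),'green',89)
blobs((6,100,100),(20,255,255),'orange',89)
# console outline: not brown
m=cv2.inRange(hsv,np.array((0,0,0)),np.array((179,110,255)))|cv2.inRange(hsv,np.array((85,0,0)),np.array((135,255,255)))
m&=roi; m=cv2.morphologyEx(m,cv2.MORPH_OPEN,np.ones((5,5)))
c=max(cv2.findContours(m,0,2)[0],key=cv2.contourArea); r=cv2.minAreaRect(c); b=cv2.boxPoints(r); print(r); 
q=onplane(d,b,88); print(q.round(1), q.mean(0), np.linalg.norm(np.diff(q,axis=0),axis=1))
v=cv2.resize(im[145:260,190:340],None,fx=5,fy=5,interpolation=2)
cv2.imwrite('pics/crop.png',v)
E
python3 m.py
```

```text
red 111 [214.7 209.5] [505.4 170.4 128. ]
yellow 323 [238.1 191.5] [552.6 102.3 145. ]
yellow 77 [219.4 215.2] [486.9 154.7 145. ]
green 47 [221.5 183.2] [587.5 156.5  89. ]
green 22 [298.7 195. ] [548.9 -67.3  89. ]
orange 5521 [260.7 201.1] [532.7  42.8  89. ]
orange 56 [217.1 210.8] [506.8 169.5  89. ]
orange 14 [225.3 168.5] [630.9 145.5  89. ]
((263.2585144042969, 200.1268310546875), (116.21881103515625, 78.50357818603516), 12.094757080078125)
[[ 462.5  224.4   88. ]
 [ 688.8  177.2   88. ]
 [ 609.5 -154.5   88. ]
 [ 387.5 -101.8   88. ]] [537.07025375  36.34198018  88.        ] [231.08407177 341.05120764 228.08945386]
```

View pics/crop.png

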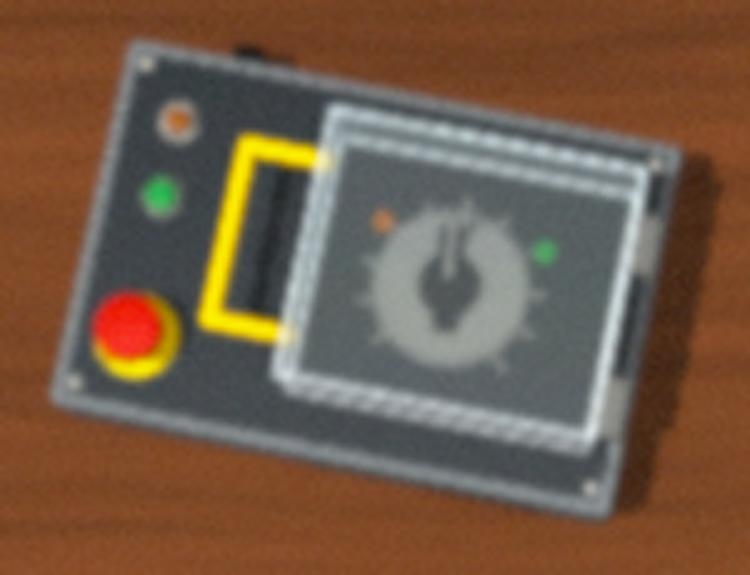

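The crop shows corners near (133,42), (680,150), (610,515) and (55,403), lamps at (178,120) and (160,195), and a bar from (243,140) to (210,322). The green dot is at (544,252). The white pointer line runs from about (448,285) up to (450,230).

```bash
cat > fit.py <<'E'
from h import *
d=cam('top')
px=np.array([(133,42),(680,150),(610,515),(55,403),(130,326),(178,120),(160,195),(243,140),(208,322)])/5.+[189.6,144.6]
L=np.array([(110,165,88),(110,-165,88),(-110,-165,88),(-110,165,88),(-62,122,128),(65,125,100),(20,125,100),(48,75,145),(-48,75,145)],float)
W=np.array([onplane(d,p,l[2])[0] for p,l in zip(px,L)])
A,B=L[:,:2]-L[:,:2].mean(0),W[:,:2]-W[:,:2].mean(0)
th=np.arctan2((A[:,0]*B[:,1]-A[:,1]*B[:,0]).sum(),(A*B).sum())
c,s=np.cos(th),np.sin(th); Q=np.array([[c,-s],[s,c]])
t=W[:,:2].mean(0)-Q@L[:,:2].mean(0)
print(np.degrees(th),t,(W[:,:2]-L[:,:2]@Q.T-t).round(1).tolist())
f=lambda x,y:(Q@[x,y]+t).round(1)
print('bar',f(0,75),'hinge',f(0,-145),'dial',f(0,-50))
g=onplane(d,(298.7,195),89)[0,:2]; print('green local',Q.T@(g-t)-[0,-50])
np.savez('con.npz',th=th,t=t,Q=Q)
E
python3 fit.py
```

```text
-12.322371491662008 [537.92168511  36.46255689] [[-2.3, -1.6], [-2.6, 1.6], [1.1, -0.0], [0.1, -3.6], [1.2, -0.9], [0.2, -0.3], [0.1, 0.5], [5.5, 2.5], [-3.2, 1.9]]
bar [553.9 109.7] hinge [ 507.  -105.2] dial [527.3 -12.4]
green local [ 32.68218226 -49.00633023]
```

Emit:
{"name": "jog_arm", "arguments": {"commands": [[0, [0, 0, 0], [0, 0, -0.105]], [0, [0, 0, 0], [0, 0, -0.105]], [-0.1, [-0.23, -0.217, 0], [0, 0, 0]], [-0.1, [-0.23, -0.217, 0], [0, 0, 0]], [-0.1, [-0.23, -0.217, 0], [0, 0, 0]], [-0.1, [-0.23, -0.217, 0], [0, 0, 0]], [-0.1, [-0.23, -0.217, 0], [0, 0, 0]], [-0.1, [-0.23, -0.217, 0], [0, 0, 0]], [-0.1, [-0.23, -0.217, 0], [0, 0, 0]], [-0.1, [-0.23, -0.217, 0], [0, 0, 0]]]}}

```text
t: 1.25
ee_pos: [373.5, 372.0, 222.7]
orientation: [0.33, 3.124, 0.0]
ft_force: [0.6, -0.1, -0.6]
width: 39.3
grasp_force: 0.0
```

Emit:
{"name": "jog_arm", "arguments": {"commands": [[-0.1, [-0.23, -0.217, 0], [0, 0, 0]], [-0.1, [-0.23, -0.217, 0], [0, 0, 0]], [-0.1, [-0.23, -0.217, 0], [0, 0, 0]], [-0.1, [-0.23, -0.217, 0], [0, 0, 0]], [-0.1, [-0.23, -0.217, 0], [0, 0, 0]], [-0.1, [-0.23, -0.217, 0], [0, 0, 0]], [-0.1, [-0.23, -0.217, 0], [0, 0, 0]], [-0.1, [-0.23, -0.217, 0], [0, 0, 0]], [-0.1, [0, 0, 0], [0, 0, 0]], [-0.1, [0, 0, 0], [0, 0, 0]]]}}

```text
t: 2.25
ee_pos: [516.5, 164.4, 222.5]
orientation: [-0.333, -3.123, -0.0]
ft_force: [0.4, -0.2, -0.7]
width: 39.6
grasp_force: 0.0
```

```bash
cat > w.py <<'E'
from h import *
import sys
k=np.load('con.npz'); Q,t=k['Q'],k['t']
p,Rm,o=pose(); d=cam('wrist'); im=d['image']
print('tcp local',(Q.T@(p[:2]-t)).round(1),p[2].round(1),'yaw off',(np.degrees(np.arctan2(Rm[1,1],Rm[0,1])-k['th'])-90).round(2),'w',o['width'],'t',o['t'])
hsv=cv2.cvtColor(im,cv2.COLOR_BGR2HSV)
m=cv2.inRange(hsv,np.array((22,150,100)),np.array((33,255,255)))
n,lab,s,c=cv2.connectedComponentsWithStats(m)
for i in sorted(range(1,n),key=lambda i:-s[i,4])[:3]:
    v,u=np.nonzero(lab==i); P=onplane(d,np.c_[u,v],147)[:,:2]; l=(P-t)@Q
    print(s[i],l.min(0).round(1),l.max(0).round(1))
cv2.imwrite('pics/'+sys.argv[1],im)
E
python3 w.py w1.png
```

```text
tcp local [-48.2 120.5] 222.5 yaw off 0.14 w 39.61793090390022 t 2.25
[ 150  200   71   57 1379] [-60.2  28.2] [-15.2  81.1]
[248 155  54  39 591] [-93.5 103. ] [-65.6 141.8]
[176 322   4   4  12] [45.2 40.1] [48.2 42.8]
```

View pics/w1.png

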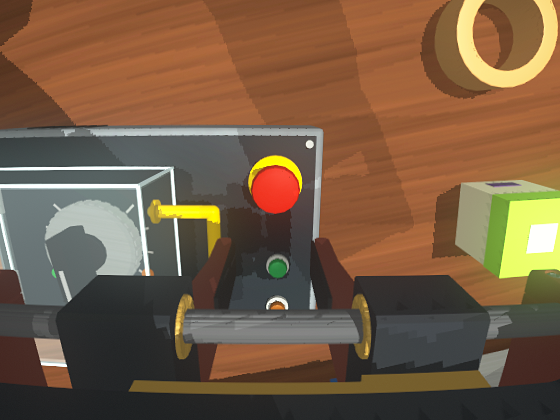

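The wrist view shows the bar's left leg at about (215,230), between the hand and the guard. Its outer edge is at local y of about 81, which agrees with the expected 75 mm centre. I'll move over the bar, descend, and grip it.

Emit:
{"name": "jog_arm", "arguments": {"commands": [[-0.1, [-0.24, -0.225, 0], [0, 0, 0]], [-0.1, [-0.24, -0.225, 0], [0, 0, 0]], [-0.1, [0, 0, 0.24], [0, 0, 0]], [-0.1, [0, 0, 0.24], [0, 0, 0]], [-0.1, [0, 0, 0.24], [0, 0, 0]], [-0.1, [0, 0, 0.24], [0, 0, 0]], [-0.1, [0, 0, 0], [0, 0, 0]], [-1, [0, 0, 0], [0, 0, 0]], [-1, [0, 0, 0], [0, 0, 0]], [-1, [0, 0, 0], [0, 0, 0]]]}}

```text
t: 3.3
ee_pos: [554.9, 111.2, 128.1]
orientation: [0.33, 3.122, 0.001]
ft_force: [0.7, 0.3, 0.6]
width: 19.1
grasp_force: 0.0
```

Emit:
{"name": "jog_arm", "arguments": {"commands": [[-1, [0, 0, 0], [0, 0, 0]], [-1, [0, 0, 0], [0, 0, 0]]]}}

```text
t: 3.5
ee_pos: [554.4, 109.8, 127.7]
orientation: [0.33, 3.123, -0.002]
ft_force: [-1.1, -5.8, 5.1]
width: 8.7
grasp_force: 30.0
```

```bash
cat > arc.py <<'E'
from h import *
import sys
k=np.load('con.npz'); Q,t=k['Q'],k['t']
p,Rm,o=pose(); l=Q.T@(p[:2]-t); y=l[1]+145; z=p[2]+pinch_z-90
print('local',l.round(1),'bar rel hinge',y,z,'r',np.hypot(y,z),'theta',np.arctan2(z,y)-np.arctan2(55,220),'w',o['width'],'gf',o['grasp_force'],'F',o['ft_force'].round(1),'t',o['t'])
if len(sys.argv)>1:
    th=np.array(eval(sys.argv[1]),float)+np.arctan2(55,220); P=np.r_[[[y,z]],np.hypot(220,55)*np.c_[np.cos(th),np.sin(th)]]
    print((np.diff(P,axis=0)*[1,-1]/100).round(3).tolist())
E
python3 arc.py "np.arange(1,20)*0.1"
```

```text
local [ 0.4 75.2] bar rel hinge 220.1761982095569 56.398222352989706 r 227.2846623566829 theta 0.005780187225476935 w 8.708736311353016 gf 29.985639452934265 F [-1.1 -5.8  5.1] t 3.5
[[-0.068, -0.203], [-0.087, -0.209], [-0.108, -0.199], [-0.127, -0.188], [-0.145, -0.174], [-0.162, -0.159], [-0.177, -0.142], [-0.19, -0.123], [-0.201, -0.104], [-0.211, -0.083], [-0.218, -0.062], [-0.223, -0.04], [-0.226, -0.017], [-0.227, 0.005], [-0.225, 0.028], [-0.221, 0.05], [-0.215, 0.072], [-0.207, 0.093], [-0.196, 0.113]]
```

Emit:
{"name": "jog_arm", "arguments": {"commands": [[-1, [0, -0.068, -0.203], [0, 0, 0]], [-1, [0, -0.087, -0.209], [0, 0, 0]], [-1, [0, -0.108, -0.199], [0, 0, 0]], [-1, [0, -0.127, -0.188], [0, 0, 0]], [-1, [0, -0.145, -0.174], [0, 0, 0]], [-1, [0, -0.162, -0.159], [0, 0, 0]], [-1, [0, 0, 0], [0, 0, 0]]]}}

```text
t: 4.2
ee_pos: [539.8, 43.4, 243.4]
orientation: [0.333, 3.121, 0.006]
ft_force: [-4.6, 9.8, 12.0]
width: 9.1
grasp_force: 30.0
```

```bash
python3 arc.py "np.arange(7,20)*0.1"
```

```text
local [0.3 7.2] bar rel hinge 152.20797306621148 172.13076717972348 r 229.77438515814754 theta 0.6017683034173537 w 9.089067382668764 gf 29.99700129032135 F [-4.6  9.8 12. ] t 4.2
[[-0.194, -0.117], [-0.19, -0.123], [-0.201, -0.104], [-0.211, -0.083], [-0.218, -0.062], [-0.223, -0.04], [-0.226, -0.017], [-0.227, 0.005], [-0.225, 0.028], [-0.221, 0.05], [-0.215, 0.072], [-0.207, 0.093], [-0.196, 0.113]]
```

Emit:
{"name": "jog_arm", "arguments": {"commands": [[-1, [0, -0.194, -0.117], [0, 0, 0]], [-1, [0, -0.19, -0.123], [0, 0, 0]], [-1, [0, -0.201, -0.104], [0, 0, 0]], [-1, [0, -0.211, -0.083], [0, 0, 0]], [-1, [0, -0.218, -0.062], [0, 0, 0]], [-1, [0, -0.223, -0.04], [0, 0, 0]], [-1, [0, 0, 0], [0, 0, 0]]]}}

```text
t: 4.9
ee_pos: [513.2, -79.3, 297.4]
orientation: [0.333, 3.121, 0.001]
ft_force: [-12.4, 3.8, 27.8]
width: 9.2
grasp_force: 30.0
```

```bash
python3 arc.py "np.r_[np.arange(13,19)*0.1,1.87]"
```

```text
local [   0.5 -118.4] bar rel hinge 26.644435647563995 226.0501521729118 r 227.61501982157012 theta 1.2084894451271861 w 9.209028862909678 gf 30.021609663963318 F [-12.4   3.8  27.8] t 4.9
[[-0.208, -0.006], [-0.227, 0.005], [-0.225, 0.028], [-0.221, 0.05], [-0.215, 0.072], [-0.207, 0.093], [-0.139, 0.077]]
```

Emit:
{"name": "jog_arm", "arguments": {"commands": [[-1, [0, -0.208, -0.03], [0, 0, 0]], [-1, [0, -0.227, 0.005], [0, 0, 0]], [-1, [0, -0.225, 0.028], [0, 0, 0]], [-1, [0, 0, 0], [0, 0, 0]]]}}

```text
t: 5.3
ee_pos: [498.5, -145.1, 294.1]
orientation: [-0.333, -3.124, 0.003]
ft_force: [-8.1, -3.4, 10.6]
width: 8.8
grasp_force: 30.0
```

```bash
python3 arc.py "[1.6,1.7,1.8,1.87]"
```

```text
local [   0.2 -185.8] bar rel hinge -40.81236791174959 222.76519822304783 r 226.47291872079938 theta 1.507016184057349 w 8.776567263887527 gf 29.994856417179108 F [-8.1 -3.4 10.6] t 5.3
[[-0.206, 0.045], [-0.215, 0.072], [-0.207, 0.093], [-0.139, 0.077]]
```

Emit:
{"name": "jog_arm", "arguments": {"commands": [[-1, [0, -0.206, 0.045], [0, 0, 0]], [-1, [0, -0.215, 0.07], [0, 0, 0]], [-1, [0, -0.207, 0.09], [0, 0, 0]], [-1, [0, -0.12, 0.066], [0, 0, 0]], [-1, [0, 0, 0], [0, 0, 0]]]}}

```text
t: 5.8
ee_pos: [482.4, -217.7, 265.2]
orientation: [-0.333, -3.122, 0.002]
ft_force: [-6.4, -4.1, 2.6]
width: 9.5
grasp_force: 30.0
```

```bash
python3 arc.py
```

```text
local [   0.  -260.2] bar rel hinge -115.19829003623096 193.91221568010133 r 225.54953650415183 theta 1.8618687387946986 w 9.452824375289099 gf 29.989911317825317 F [-6.4 -4.1  2.6] t 5.8
```

Emit:
{"name": "jog_arm", "arguments": {"commands": [[-0.1, [0, 0, 0], [0, 0, 0]], [-0.1, [0, 0, 0], [0, 0, 0]], [-0.1, [0, 0, 0], [0, 0, 0]], [-0.1, [0, 0, -0.2], [0, 0, 0]], [-0.1, [0, 0, -0.3], [0, 0, 0]], [-0.1, [0, 0, -0.3], [0, 0, 0]], [-0.1, [0.1, 0.3, 0], [0, 0, 0]], [-0.1, [0.1, 0.3, 0], [0, 0, 0]], [-0.1, [0.1, 0.3, 0], [0, 0, 0]], [-0.1, [0.1, 0.3, 0], [0, 0, 0]]]}}

```text
t: 6.8
ee_pos: [469.9, -88.9, 345.7]
orientation: [0.33, 3.123, 0.0]
ft_force: [-0.0, -0.5, 0.2]
width: 39.3
grasp_force: 0.0
```

Emit:
{"name": "jog_arm", "arguments": {"commands": [[-0.1, [0.1, 0.3, 0], [0, 0, 0]], [-0.1, [0.1, 0.3, 0], [0, 0, 0]], [-0.1, [0, 0.3, 0], [0, 0, 0]], [-0.1, [0, 0, 0], [0, 0, 0]], [-0.1, [0, 0, 0], [0, 0, 0]]]}}

```text
t: 7.3
ee_pos: [469.4, 2.4, 345.5]
orientation: [0.327, 3.124, -0.0]
ft_force: [-0.5, -0.5, -0.3]
width: 39.4
grasp_force: 0.0
```

```bash
python3 w.py w2.png
```

```text
tcp local [-59.6 -47.9] 345.5 yaw off 0.37 w 39.392164427304465 t 7.3
[  0 204  50  66 856] [ -33.8 -393.4] [  52.3 -310.2]
[387 154  35  38 490] [-93.1  79. ] [-51.4 116.5]
[301 237   8   7  47] [  4.  -13.9] [11.5 -5.6]
```

View pics/w2.png

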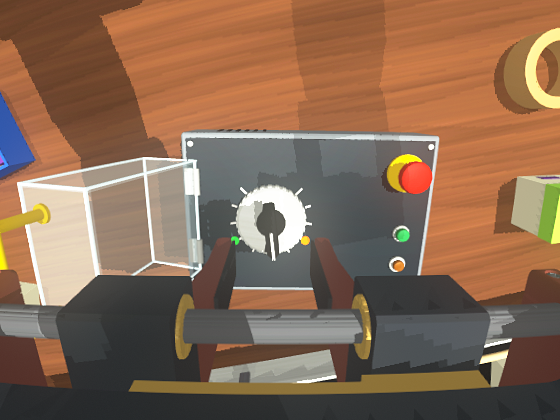

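The guard is open. The dial is at about (270,222) with the nose pointing down the image (console +x), the green dot is at (235,240) and the orange dot at (305,240). I'll back off and go lower for an unobstructed measurement.

Emit:
{"name": "jog_arm", "arguments": {"commands": [[-0.1, [0.25, 0, 0.3], [0, 0, 0]], [-0.1, [0.25, 0, 0.3], [0, 0, 0]], [-0.1, [0, 0, 0], [0, 0, 0]], [-0.1, [0, 0, 0], [0, 0, 0]], [-0.1, [0, 0, 0], [0, 0, 0]]]}}

```text
t: 7.85
ee_pos: [422.2, 11.7, 286.7]
orientation: [0.332, 3.121, 0.0]
ft_force: [-0.2, 0.2, 0.4]
width: 39.3
grasp_force: 0.0
```

```bash
cat > dial.py <<'E'
from h import *
import sys
k=np.load('con.npz'); Q,t=k['Q'],k['t']
p,Rm,o=pose(); d=cam('wrist'); im=d['image']; hsv=cv2.cvtColor(im,cv2.COLOR_BGR2HSV)
loc=lambda uv,z:(onplane(d,uv,z)[:,:2]-t)@Q
print('tcp',(Q.T@(p[:2]-t)).round(1),p[2])
def big(m,n=1):
    k,lab,s,c=cv2.connectedComponentsWithStats(m); return [(s[i],c[i],lab==i) for i in sorted(range(1,k),key=lambda i:-s[i,4])[:n]]
for nm,lo,hi in(('green',(40,90,60),(85,255,255)),('orange',(8,150,120),(22,255,255))):
    for s,c,_ in big(cv2.inRange(hsv,np.array(lo),np.array(hi)),6):
        l=loc(c,89)[0]
        if abs(l[0])<75 and -120<l[1]<20: print(nm,s,l.round(1))
c0=proj(d,np.r_[Q@[0,-50]+t,108])[0]; x,y=c0.astype(int); print('axis px@108',c0)
r=70; x0,y0=x-r,y-r; cv2.imwrite('pics/'+sys.argv[1],cv2.resize(im[y0:y+r,x0:x+r],(560,560),interpolation=cv2.INTER_CUBIC)); print('crop origin',x0,y0)
E
python3 dial.py d1.png
```

```text
tcp [-107.8  -48.9] 286.65573801995646
green [230 290   7  10  47] [ 32.3 -96.1]
axis px@108 [270.67521656 278.88260084]
crop origin 200 208
```

View pics/d1.png

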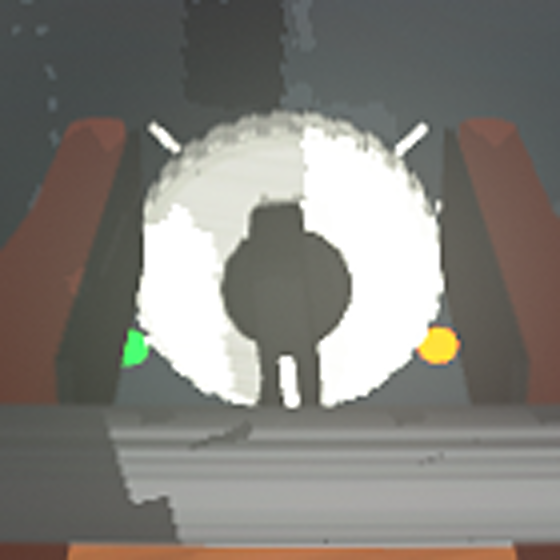

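The fingers hide part of the green dot and the pointer, because the dial sits low in the frame. Moving toward +x and up will raise it in the image.

Emit:
{"name": "jog_arm", "arguments": {"commands": [[-0.1, [-0.3, 0, -0.15], [0, 0, 0]], [-0.1, [-0.3, 0, -0.15], [0, 0, 0]], [-0.1, [-0.3, 0, -0.1], [0, 0, 0]], [-0.1, [-0.25, 0, 0], [0, 0, 0]], [-0.1, [0, 0, 0], [0, 0, 0]], [-0.1, [0, 0, 0], [0, 0, 0]], [-0.1, [0, 0, 0], [0, 0, 0]]]}}

```text
t: 8.6
ee_pos: [532.2, -11.7, 325.3]
orientation: [-0.331, -3.124, 0.0]
ft_force: [0.2, 0.4, 0.7]
width: 39.7
grasp_force: 0.0
```

```bash
python3 dial.py d2.png
```

```text
tcp [  4.7 -48.2] 325.3492656064964
green [227 193  10  10  84] [ 31.  -98.5]
axis px@108 [270.53740614 175.70315354]
crop origin 200 105
```

View pics/d2.png

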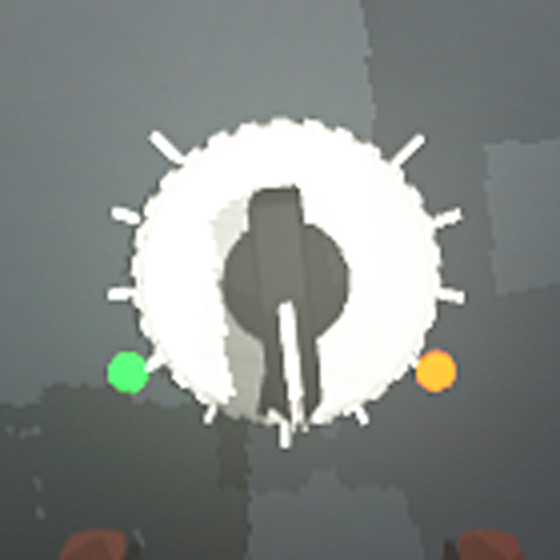

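The green dot is at crop (128,371) and the orange at (435,370). The ring is centred at about (287,271). The white pointer line runs from (286,303) to the nose at about (297,420).

```bash
python3 - <<'E'
from h import *
k=np.load('con.npz'); Q,t=k['Q'],k['t']
d=cam('wrist'); im=d['image']
f=lambda u,v,z:((onplane(d,((u-2)/4+200+.1,(v-2)/4+105+.1),z)[:,:2]-t)@Q)[0]
G=f(128,371,89);O=f(435,370,89);C=f(287.5,271,108);a=f(286,303,150);b=f(297,418,150)
print('G',G,'O',O,'C',C,'line',a,b)
T=[f(167,150,88),f(411,150,88),f(122,294,88),f(452,296,88),f(126,215,88),f(448,217,88)];print('ticks',np.array(T).round(1).tolist(),'sym y',np.mean([x[1] for x in T]))
g=G-C; print('green ang cw',np.degrees(np.arctan2(-g[1],g[0])),np.hypot(*g)); l=b-a; print('fine ang',np.degrees(np.arctan2(-l[1],l[0])), 'axis@line', a+ l*0)
l=b-C; print('fine via C',np.degrees(np.arctan2(-l[1],l[0])),np.hypot(*l))
# ring ellipse by intensity
g=cv2.cvtColor(im,cv2.COLOR_BGR2GRAY); m=(g>200).astype(np.uint8)*255; m=cv2.morphologyEx(m,cv2.MORPH_OPEN,np.ones((4,4)))
n,lab,s,c=cv2.connectedComponentsWithStats(m[100:240,195:345]); i=1+np.argmax(s[1:,4]); v,u=np.nonzero(lab==i)
P=(onplane(d,np.c_[u+195,v+100],108)[:,:2]-t)@Q; h=cv2.convexHull(P.astype(np.float32)); print('ring',cv2.minEnclosingCircle(h))
E
```

```text
G [ 30.69569844 -98.19118717] O [30.01034652 -3.21381576] C [ -3.94632885 -48.88491392] line [ -2.7471758  -49.14466926] [ 28.1437032  -46.14961764]
ticks [[-36.8, -84.9], [-37.1, -12.3], [6.7, -99.5], [6.9, 1.4], [-17.4, -97.6], [-17.2, -0.7]] sym y -48.93058684441223
green ang cw 54.908558569932566 60.25926182948963
fine ang -5.537851885545292 axis@line [ -2.7471758  -49.14466926]
fine via C -4.872012085167748 32.20639691666394
ring ((-0.9478085041046143, -48.278411865234375), 45.25996780395508)
```

Emit:
{"name": "jog_arm", "arguments": {"commands": [[-0.1, [0.055, -0.004, 0], [0, 0, -0.115]], [-0.1, [0, 0, 0.4], [0, 0, 0]], [-0.1, [0, 0, 0.4], [0, 0, 0]], [-0.1, [0, 0, 0.4], [0, 0, 0]], [-0.1, [0, 0, 0.3], [0, 0, 0]], [-0.1, [0, 0, 0.2], [0, 0, 0]], [-0.1, [0, 0, 0.2], [0, 0, 0]], [-0.1, [0, 0, 0.16], [0, 0, 0]], [-0.1, [0, 0, 0], [0, 0, 0]], [-0.1, [0, 0, 0], [0, 0, 0]]]}}

```text
t: 9.7
ee_pos: [527.3, -10.8, 119.8]
orientation: [-0.189, -3.136, 0.0]
ft_force: [0.7, 0.6, -0.5]
width: 39.2
grasp_force: 0.0
```

```bash
cat > s.py <<'E'
from h import *
k=np.load('con.npz'); Q,t=k['Q'],k['t']
p,Rm,o=pose(); a=np.degrees(np.arctan2(Rm[1,1],Rm[0,1])-k['th'])-90
print('tcp',(Q.T@(p[:2]-t)).round(1),p[2].round(1),'cw angle',-a.round(2),'w',o['width'],'gf',o['grasp_force'],'F',o['ft_force'].round(1),'M',o['moment'].round(2),'q',o['qpos'].round(2),o['t'])
E
python3 s.py
```

```text
tcp [ -0.2 -48.5] 119.8 cw angle -5.42 w 39.2223195406285 gf 0.0 F [ 0.7  0.6 -0.5] M [ 0.02  0.02 -0.02] q [-0.04  0.43  1.91  0.    0.8  -1.49] 9.7
```

Emit:
{"name": "jog_arm", "arguments": {"commands": [[-1, [0, 0, 0], [0, 0, 0]], [-1, [0, 0, 0], [0, 0, 0]], [-1, [0, 0, 0], [0, 0, 0]], [-1, [0, 0, 0], [0, 0, 0]], [-1, [0, 0, 0], [0, 0, 0]], [-1, [0, 0, 0], [0, 0, 0.1]]]}}

```text
t: 10.3
ee_pos: [527.6, -12.2, 120.1]
orientation: [0.313, 3.125, -0.003]
ft_force: [-2.1, -7.9, 4.7]
width: 14.1
grasp_force: 30.0
```

```bash
python3 s.py
```

```text
tcp [  0.3 -49.7] 120.1 cw angle -0.9 w 14.096946951106746 gf 29.995210468769073 F [-2.1 -7.9  4.7] M [-1.25  0.24  0.07] q [-0.04  0.43  1.91 -0.    0.8  -1.41] 10.3
```

Emit:
{"name": "jog_arm", "arguments": {"commands": [[-1, [0, -0.01, 0], [0, 0, 0.1]], [-1, [0, 0, 0], [0, 0, 0.14]], [-1, [0, 0, 0], [0, 0, 0.14]], [-1, [0, 0, 0], [0, 0, 0.14]], [-1, [0, 0, 0], [0, 0, 0.14]], [-1, [0, 0, 0], [0, 0, 0.14]], [-1, [0, 0, 0], [0, 0, 0.14]], [-1, [0, 0, 0], [0, 0, 0.14]], [-1, [0, 0, 0], [0, 0, 0.14]], [-1, [0, 0, 0], [0, 0, 0.067]]]}}

```text
t: 11.3
ee_pos: [526.9, -13.1, 120.1]
orientation: [1.79, 2.581, -0.003]
ft_force: [-4.1, -6.7, 8.0]
width: 13.8
grasp_force: 30.0
```

Emit:
{"name": "jog_arm", "arguments": {"commands": [[-1, [0, 0, 0], [0, 0, 0]], [-1, [0, 0, 0], [0, 0, 0]]]}}

```text
t: 11.5
ee_pos: [526.9, -13.1, 120.1]
orientation: [1.786, 2.584, -0.003]
ft_force: [-3.0, -7.4, 6.6]
width: 13.7
grasp_force: 30.0
```

```bash
python3 s.py
```

```text
tcp [ -0.2 -50.8] 120.1 cw angle 56.98 w 13.667767382474594 gf 30.000051856040955 F [-3.  -7.4  6.6] M [-1.32  0.56 -0.02] q [-0.05  0.43  1.92 -0.    0.8  -0.41] 11.5
```

Emit:
{"name": "jog_arm", "arguments": {"commands": [[-0.1, [0, 0, 0], [0, 0, 0]], [-0.1, [0, 0, 0], [0, 0, 0]], [-0.1, [0, 0, 0], [0, 0, 0]], [-0.1, [0, 0, -0.2], [0, 0, 0]], [-0.1, [0, 0, -0.36], [0, 0, 0]], [-0.1, [0, 0, -0.3], [0, 0, -0.15]], [-0.1, [0, 0, -0.3], [0, 0, -0.18]], [-0.1, [0, 0, -0.3], [0, 0, -0.18]], [-0.1, [0, 0, -0.3], [0, 0, -0.18]], [-0.1, [0, 0, -0.3], [0, 0, -0.18]]]}}

```text
t: 12.5
ee_pos: [527.1, -11.7, 326.6]
orientation: [0.808, 3.036, 0.0]
ft_force: [-0.2, 0.5, -0.6]
width: 40.0
grasp_force: 0.0
```

Emit:
{"name": "jog_arm", "arguments": {"commands": [[-0.1, [0, 0, 0], [0, 0, -0.18]], [-0.1, [0, 0, 0], [0, 0, -0.18]], [-0.1, [0, 0, 0], [0, 0, -0.037]], [-0.1, [-0.05, 0, 0], [0, 0, 0]], [-0.1, [0, 0, 0], [0, 0, 0]], [-0.1, [0, 0, 0], [0, 0, 0]]]}}

```text
t: 13.1
ee_pos: [532.3, -13.0, 325.1]
orientation: [-0.34, -3.123, -0.0]
ft_force: [1.2, 0.1, 0.0]
width: 39.4
grasp_force: 0.0
```

```bash
python3 dial.py d3.png; python3 s.py
```

```text
tcp [  5.  -49.5] 325.05607325099373
green [228 193  11  11  87] [ 31.2 -98.4]
axis px@108 [271.63573849 175.49744629]
crop origin 201 105
tcp [  4.9 -49.5] 325.1 cw angle 0.06 w 39.50693055346482 gf 0.0 F [0.6 0.3 0.2] M [0.03 0.02 0.01] q [-0.05  0.18  1.73  0.    1.24 -1.4 ] 13.15
```

View pics/d3.png

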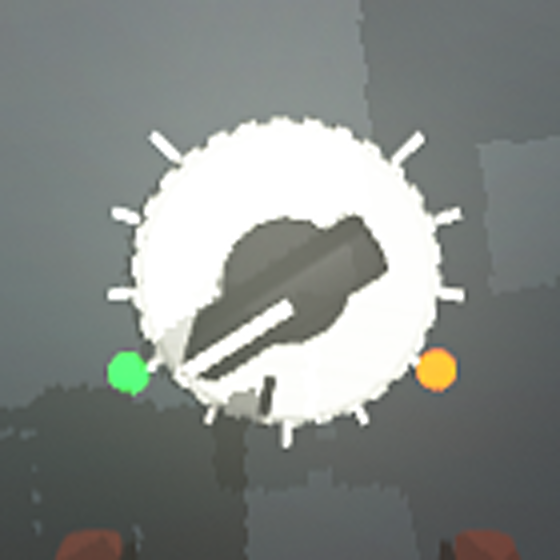

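The white line now runs from crop (290,306) to (183,372), towards the green dot at (128,372). The coarse black line has come into view at (267,395), where the pointer hid it before.

```bash
python3 - <<'E'
from h import *
k=np.load('con.npz'); Q,t=k['Q'],k['t']
d=cam('wrist'); im=d['image']
f=lambda u,v,z:((onplane(d,((u-2)/4+201+.1,(v-2)/4+105+.1),z)[:,:2]-t)@Q)[0]
G=f(128,372,89)
# white line pixels by mask: bright pixels near drawn line
g=cv2.cvtColor(im,cv2.COLOR_BGR2GRAY)
m=np.zeros_like(g); P=[(round((u-2)/4+201),round((v-2)/4+105)) for u,v in((288,307),(205,359))]
cv2.line(m,P[0],P[1],255,5); v,u=np.nonzero((m>0)&(g>170)); print(len(u))
L=(onplane(d,np.c_[u,v],150)[:,:2]-t)@Q
vx,vy,x,y=cv2.fitLine(L.astype(np.float32),cv2.DIST_HUBER,0,.01,.01).ravel()
if vx<0: vx,vy=-vx,-vy
a=f(290,306,150);b=f(183,372,150)
for nm,o,w in(('fit',np.array([x,y]),np.array([vx,vy])),('hand',a,(b-a)/np.linalg.norm(b-a))):
    e=G-o; print(nm,'ang',np.degrees(np.arctan2(-w[1],w[0])),'G off (cw+)',e[1]*-w[0]+e[0]*w[1],'G',G,o,w)
E
```

```text
117
fit ang 56.659786 G off (cw+) 0.09071286438696191 G [ 30.88686126 -98.37092489] [  5.9137664 -60.24606  ] [ 0.5496093 -0.8354218]
hand ang 57.99246891631986 G off (cw+) -1.2001703616158252 G [ 30.88686126 -98.37092489] [ -1.78802873 -48.35980237] [ 0.53003073 -0.84797844]
```

The pointer aims within about 1 mm of the dot's centre. Going back to the bar.

Emit:
{"name": "jog_arm", "arguments": {"commands": [[-0.1, [0.05, 0, -0.2], [0, 0, 0]], [-0.1, [0, -0.35, 0], [0, 0, 0]], [-0.1, [0, -0.35, 0], [0, 0, 0]], [-0.1, [0, -0.35, 0], [0, 0, 0]], [-0.1, [0, -0.35, 0], [0, 0, 0]], [-0.1, [0, -0.35, 0], [0, 0, 0]], [-0.1, [0, -0.35, 0], [0, 0, 0]], [-0.1, [0, 0, 0], [0, 0, 0]], [-0.1, [0, 0, 0.2], [0, 0, 0]], [-0.1, [0, 0, 0.2], [0, 0, 0]]]}}

```text
t: 14.2
ee_pos: [482.8, -217.0, 305.3]
orientation: [0.339, 3.122, -0.0]
ft_force: [-0.5, 0.2, -0.1]
width: 39.6
grasp_force: 0.0
```

```bash
python3 arc.py; python3 w.py w3.png
```

```text
local [   0.3 -259.3] bar rel hinge -114.34331039735639 234.0316351073875 r 260.47110946065317 theta 1.7802880682287388 w 39.57995933971059 gf 0.0 F [-0.5  0.2 -0.1] t 14.2
tcp local [   0.3 -259.3] 305.3 yaw off -0.06 w 39.57995933971059 t 14.2
[ 263  133   41  176 3767] [ -55.8 -268.4] [ 132.9 -229.5]
[ 57 296   1   7   7] [ 121.5 -504.9] [ 129.3 -503.3]
[ 59 283   4   4   4] [ 104.8 -498.1] [ 108.6 -493.7]
```

View pics/w3.png

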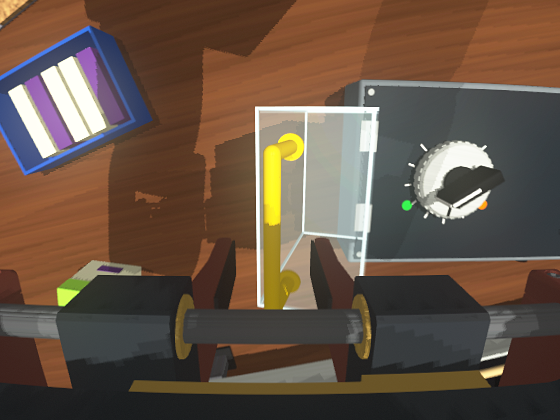

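The bar at about (272,225) is centred between the open fingers. I'll descend and grip it.

Emit:
{"name": "jog_arm", "arguments": {"commands": [[-0.1, [0, 0, 0.2], [0, 0, 0]], [-0.1, [0, 0, 0.2], [0, 0, 0]], [-0.1, [0, 0, 0], [0, 0, 0]], [-1, [0, 0, 0], [0, 0, 0]], [-1, [0, 0, 0], [0, 0, 0]], [-1, [0, 0, 0], [0, 0, 0]], [-1, [0, 0, 0], [0, 0, 0]], [-1, [0, 0, 0], [0, 0, 0]]]}}

```text
t: 15.05
ee_pos: [482.9, -217.4, 266.2]
orientation: [0.337, 3.122, -0.001]
ft_force: [-1.6, -0.4, 3.4]
width: 9.1
grasp_force: 30.0
```

```bash
python3 arc.py "1.86-np.arange(1,20)*0.1"
```

```text
local [   0.4 -259.8] bar rel hinge -114.78843868412929 194.88142222864434 r 226.17505252657566 theta 1.8581221638661658 w 9.11554154153874 gf 29.999586045742035 F [-1.6 -0.4  3.4] t 15.05
[[0.194, -0.108], [0.21, -0.085], [0.218, -0.064], [0.223, -0.042], [0.226, -0.019], [0.227, 0.004], [0.225, 0.026], [0.221, 0.049], [0.215, 0.07], [0.207, 0.092], [0.197, 0.112], [0.185, 0.131], [0.171, 0.149], [0.155, 0.165], [0.138, 0.18], [0.119, 0.193], [0.1, 0.204], [0.079, 0.213], [0.057, 0.219]]
```

Emit:
{"name": "jog_arm", "arguments": {"commands": [[-1, [0, 0.194, -0.115], [0, 0, 0]], [-1, [0, 0.21, -0.09], [0, 0, 0]], [-1, [0, 0.218, -0.069], [0, 0, 0]], [-1, [0, 0.223, -0.042], [0, 0, 0]], [-1, [0, 0.226, -0.019], [0, 0, 0]], [-1, [0, 0.227, 0.004], [0, 0, 0]], [-1, [0, 0, 0], [0, 0, 0]]]}}

```text
t: 15.75
ee_pos: [511.5, -88.7, 299.3]
orientation: [0.333, 3.121, 0.001]
ft_force: [1.9, 2.5, 4.7]
width: 9.4
grasp_force: 30.0
```

```bash
python3 arc.py "1.26-np.arange(1,7)*0.1"
```

```text
local [   0.9 -127.9] bar rel hinge 17.053448742393286 228.04730168366075 r 228.68404386665898 theta 1.2511762770793677 w 9.415848125174742 gf 30.001001358032227 F [1.9 2.5 4.7] t 15.75
[[0.204, 0.044], [0.221, 0.049], [0.215, 0.07], [0.207, 0.092], [0.197, 0.112], [0.185, 0.131]]
```

Emit:
{"name": "jog_arm", "arguments": {"commands": [[-1, [0, 0.21, 0.026], [0, 0, 0]], [-1, [0, 0.221, 0.049], [0, 0, 0]], [-1, [0, 0.215, 0.07], [0, 0, 0]], [-1, [0, 0.207, 0.092], [0, 0, 0]], [-1, [0, 0.197, 0.112], [0, 0, 0]], [-1, [0, 0.185, 0.131], [0, 0, 0]], [-1, [0, 0, 0], [0, 0, 0]]]}}

```text
t: 16.45
ee_pos: [538.0, 31.6, 250.0]
orientation: [0.335, 3.121, 0.003]
ft_force: [5.4, 3.1, 0.6]
width: 9.0
grasp_force: 30.0
```

```bash
python3 arc.py "[.56,.46,.36,.26,.16,.1,.05,.02,0]"
```

```text
local [ 1.2 -4.7] bar rel hinge 140.25540570290275 178.73609234938317 r 227.19632377574482 theta 0.6604717301575093 w 8.965838376669685 gf 30.034967958927155 F [5.4 3.1 0.6] t 16.45
[[0.169, 0.153], [0.155, 0.165], [0.138, 0.18], [0.119, 0.193], [0.1, 0.204], [0.05, 0.127], [0.036, 0.108], [0.019, 0.065], [0.011, 0.044]]
```

Emit:
{"name": "jog_arm", "arguments": {"commands": [[-1, [0, 0.169, 0.153], [0, 0, 0]], [-1, [0, 0.155, 0.165], [0, 0, 0]], [-1, [0, 0.138, 0.18], [0, 0, 0]], [-1, [0, 0.119, 0.193], [0, 0, 0]], [-1, [0, 0.1, 0.204], [0, 0, 0]], [-1, [0, 0.05, 0.127], [0, 0, 0]], [-1, [0, 0.036, 0.108], [0, 0, 0]], [-1, [0, 0, 0], [0, 0, 0]]]}}

```text
t: 17.25
ee_pos: [554.6, 105.9, 136.9]
orientation: [0.337, 3.121, 0.003]
ft_force: [5.8, 6.0, -0.5]
width: 8.9
grasp_force: 30.0
```

```bash
python3 arc.py "[.02,0,-.01]"
```

```text
local [ 1.5 71.4] bar rel hinge 216.44069410819674 65.62375075604831 r 226.1704019745509 theta 0.04940680171432668 w 8.90063397676421 gf 30.01194655895233 F [ 5.8  6.  -0.5] t 17.25
[[0.024, 0.062], [0.011, 0.044], [0.005, 0.022]]
```

Emit:
{"name": "jog_arm", "arguments": {"commands": [[-1, [0, 0.02, 0.05], [0, 0, 0]], [-1, [0, 0.015, 0.04], [0, 0, 0]], [-1, [0, 0.005, 0.015], [0, 0, 0]], [-1, [0, 0, 0], [0, 0, 0]]]}}

```text
t: 17.65
ee_pos: [555.2, 108.7, 127.0]
orientation: [0.337, 3.121, 0.0]
ft_force: [7.7, 0.1, -2.1]
width: 8.9
grasp_force: 30.0
```

```bash
python3 arc.py
```

```text
local [ 1.5 74.3] bar rel hinge 219.27898837746957 55.74752270409937 r 226.25441660106995 theta 0.003978162889320569 w 8.948273696682348 gf 30.007679164409637 F [ 7.7  0.1 -2.1] t 17.65
```

Not yet bearing on the panel, so I'll press a little further.

Emit:
{"name": "jog_arm", "arguments": {"commands": [[-1, [0, 0.003, 0.02], [0, 0, 0]], [-1, [0, 0, 0], [0, 0, 0]]]}}

```text
t: 17.85
ee_pos: [555.4, 109.2, 125.2]
orientation: [0.337, 3.12, 0.001]
ft_force: [6.9, 2.2, -0.9]
width: 9.1
grasp_force: 30.0
```

Emit:
{"name": "jog_arm", "arguments": {"commands": [[-1, [0, 0.003, 0.02], [0, 0, 0]], [-1, [0, 0, 0], [0, 0, 0]]]}}

```text
t: 18.05
ee_pos: [555.5, 109.5, 123.7]
orientation: [0.337, 3.12, 0.001]
ft_force: [4.7, 1.6, 3.8]
width: 9.3
grasp_force: 30.0
```

Emit:
{"name": "jog_arm", "arguments": {"commands": [[-1, [0, 0, 0.02], [0, 0, 0]], [-1, [0, 0, 0], [0, 0, 0]]]}}

```text
t: 18.25
ee_pos: [555.7, 109.5, 123.4]
orientation: [0.337, 3.12, 0.001]
ft_force: [0.3, 0.2, 20.5]
width: 9.3
grasp_force: 30.0
```

Emit:
{"name": "jog_arm", "arguments": {"commands": [[-1, [0, 0, 0.015], [0, 0, 0]], [-1, [0, 0, 0], [0, 0, 0]]]}}

```text
t: 18.45
ee_pos: [555.7, 109.5, 123.2]
orientation: [0.337, 3.119, 0.002]
ft_force: [-4.5, -0.7, 32.3]
width: 9.2
grasp_force: 30.0
```

It is seated: the force rises with no further motion. I'll release and retreat upwards.

Emit:
{"name": "jog_arm", "arguments": {"commands": [[-0.1, [0, 0, 0], [0, 0, 0]], [-0.1, [0, 0, 0], [0, 0, 0]], [-0.1, [0, 0, 0], [0, 0, 0]], [-0.1, [0, 0, -0.2], [0, 0, 0]], [-0.1, [0, 0, -0.3], [0, 0, 0]], [-0.1, [0, 0, -0.4], [0, 0, 0]], [-0.1, [0.3, 0.2, -0.3], [0, 0, 0]], [-0.1, [0.3, 0.3, 0], [0, 0, 0]], [-0.1, [0.3, 0.3, 0], [0, 0, 0]], [-0.1, [0.3, 0.3, 0], [0, 0, 0]]]}}

```text
t: 19.45
ee_pos: [458.6, 243.4, 239.1]
orientation: [-0.338, -3.122, 0.001]
ft_force: [-0.5, -0.0, -0.1]
width: 39.5
grasp_force: 0.0
```

Emit:
{"name": "jog_arm", "arguments": {"commands": [[-0.1, [0.1, 0.35, 0], [0, 0, 0]], [-0.1, [0.1, 0.35, 0], [0, 0, 0]], [-0.1, [0.1, 0.35, 0], [0, 0, 0]], [-0.1, [0, 0.35, 0], [0, 0, 0]], [-0.1, [0, 0.35, 0], [0, 0, 0]], [-0.1, [0, 0, 0], [0, 0, 0]], [-0.1, [0, 0, 0], [0, 0, 0]]]}}

```text
t: 20.15
ee_pos: [467.3, 419.8, 238.1]
orientation: [-0.335, -3.122, 0.004]
ft_force: [-0.0, -0.3, 0.1]
width: 39.6
grasp_force: 0.0
```

```bash
python3 m.py | grep -E "yellow|green"; python3 s.py; python3 - <<'E'
from h import *
import cv2
a=cv2.imread('pics/crop.png')
d=cam('side'); s=cv2.resize(d['image'][150:285,215:355],None,fx=4,fy=4,interpolation=2)
h=min(a.shape[0],s.shape[0]); cv2.imwrite('pics/fin.png',np.hstack([cv2.resize(a,(480,368)),cv2.resize(s,(320,309))if 0 else cv2.resize(s,(320,368))]))
E
```

```text
yellow 325 [238.1 191.6] [552.4 102.5 145. ]
yellow 75 [218.9 215.2] [487.1 156.1 145. ]
green 48 [221.5 183. ] [588.  156.5  89. ]
green 23 [298.8 195. ] [548.7 -67.6  89. ]
tcp [-150.6  358.8] 238.3 cw angle -0.03 w 39.20185789671354 gf 0.0 F [ 0.5  0.7 -0.1] M [-0.02 -0.03  0.02] q [ 0.71  0.41  1.61 -0.    1.12 -0.64] 20.2
```

View pics/fin.png

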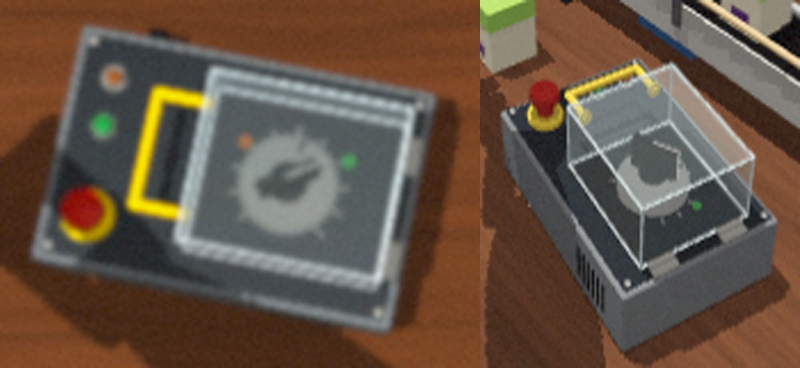

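The guard lies flat with the yellow bar back at its starting pixel (238.1,191.6). The pointer aims at the green dot at (348,161). Handing in.

```bash
python3 -c "from workcell import close_job; print(close_job())"
```

```text
the job is handed in; nothing more can be done
None
```

The job is handed in, with no verdict returned: the fine knob points within about 1 mm of the green dot, the guard is shut, and the arm is clear; I never touched the coarse ring, though the pointer hid its line at the start, so I couldn't compare it before and after.

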